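# Take the dry border tile out of the tile drying press

## Task

The border tile in the drying press is dry. Stand the three weights upright on the ware board, lift the hinged bar until it leans back and stays open, and lay the border tile flat on the middle of the kiln shelf, set down and not dropped, for it is brittle. Then lower the bar gently onto the square and the hexagonal tile, which stay where they lie, and put each weight back upright on the bar where it stood.

Things in the scene. Friction and masses are not known exactly. Their poses are not given: they have to be found in the camera images.
- press_bed: Fixed plywood bed of tile drying press, 240 (x) x 380 (y) x 18 mm. Origin: centre of underside; x from handle side (robot side) to hinge side, y along the bar, z up. In its frame, mm: hinge axis along y through (85, 0, 41); shut wooden bar x -52..2, y -176..176, z 30..52, on the tiles; its handle is a round steel rod along y, 12 thick, y -45..45, axis at x = -97, z = 41.
- bar (a joint): Angle of the hinged bar: 0 shut on the tiles, growing as the handle is lifted. Steel arms at bed y = +-165 mm join it to 55 mm high hinge brackets. 450 g; about 3 N lifts the handle rod, 182 mm from the hinge; it turns in the fingers. Past about 1.65 rad it leans back by itself to a stop at 1.8 and stays open; below 1.5 it falls shut when let go.
- round_prop: Kiln prop, a solid round buff refractory post 44 mm in diameter, 100 mm tall, a dark bore on its top, about 320 g. Stands on the bar. Origin: centre of its underside, z up.
- square_prop: Kiln prop, a square buff refractory post 40 x 40 mm, 75 mm tall, a small dark hole on its top, about 250 g. Stands on the bar. Origin: centre of its underside, z up, sides along x and y.
- iron_weight: Dark cast-iron scale weight, about 500 g: round body 48 mm in diameter and 38 mm tall, above it a neck and a knob 26 mm in diameter between 49 and 60 mm above the foot (63 mm in all). Stands on the bar. Origin: centre of its underside, z up.
- border_tile: The tile to fetch: oblong grey dry-clay border tile 100 (its x) x 50 (its y) x 12 mm, about 110 g, lying on the bed under the bar, its ends showing before and behind the bar. Origin: centre of its underside, z up.
- square_tile: Square grey clay tile 90 x 90 x 12 mm on the bed under the bar; it stays. Origin: centre of its underside, z up.
- hex_tile: Hexagonal grey clay tile, 90 mm across flats, 12 mm thick, on the bed under the bar; it stays. Origin: centre of its underside, z up.
- kiln_shelf: Kiln shelf, a square pale refractory slab 160 x 160 x 15 mm, fixed, empty. Origin: centre of its underside, z up; top at z = 15 mm.
- ware_board: Ware board, an oblong wooden board 220 (x) x 150 (y) x 18 mm, fixed, empty: the place to set the weights aside. Origin: centre of its underside, z up; top at z = 18 mm.
Things that resemble listed ones, but are neither listed nor needed, are in the scene too. What is shaped like the hex_tile but green is not meant.

How it is judged (in metres and radians):
On the way, in this order (a step that is already met when the one before it is completed fails the run):
1. the three weights stand upright on the ware board (x of round_prop in the frame of ware_board between -0.11 and 0.11 m and y of round_prop in the frame of ware_board between -0.075 and 0.075 m and z of each of round_prop, square_prop, iron_weight in the frame of ware_board below 0.024 m and angle between each of round_prop, square_prop, iron_weight's own z axis and vertical below 0.1 rad and linear speed of each of round_prop, square_prop, iron_weight below 0.03 m/s and x of square_prop in the frame of ware_board between -0.11 and 0.11 m and y of square_prop in the frame of ware_board between -0.075 and 0.075 m and x of iron_weight in the frame of ware_board between -0.11 and 0.11 m and y of iron_weight in the frame of ware_board between -0.075 and 0.075 m), for 0.2 s.
2. the bar is raised and leans back (value of joint bar above 1.55 rad), for 0.2 s.
3. the border tile lies released on the middle of the kiln shelf (horizontal distance between border_tile and kiln_shelf below 0.015 m and z of border_tile in the frame of kiln_shelf below 0.018 m and angle between border_tile's own z axis and vertical below 0.06 rad and linear speed of border_tile below 0.02 m/s and contact force between the fingers and border_tile below 0.1 N), for 0.2 s.
4. the bar is shut again (value of joint bar below 0.03 rad), for 0.2 s.
At the end, for the whole second after the job is handed in: The border tile lies flat on the kiln shelf, its centre within 15 mm of the shelf's; the bar is shut (below 0.03 rad); the square and the hexagonal tile are within 10 mm of where they lay; each weight stands upright on the bar within 15 mm of where it stood at the start; all is released and at rest (horizontal distance between border_tile and kiln_shelf below 0.015 m and z of border_tile in the frame of kiln_shelf below 0.018 m and angle between border_tile's own z axis and vertical below 0.06 rad and linear speed of each of border_tile, round_prop, square_prop, iron_weight below 0.02 m/s and value of joint bar below 0.03 rad and distance of each of square_tile, hex_tile from where it was at the start of the episode below 0.01 m and distance of each of round_prop, square_prop, iron_weight from where it was at the start of the episode below 0.015 m and angle between each of round_prop, square_prop, iron_weight's own z axis and vertical below 0.08 rad); the robot touches nothing.
It fails at once if a weight topples (angle between any of round_prop, square_prop, iron_weight's own z axis and vertical above 0.6 rad).
It fails at once if the bar falls onto the tiles (shuts faster than 3.5 rad/s, as when let go some 20 mm or more above them) (velocity of joint bar below -3.5 rad/s).
It fails at once if the border tile is dropped onto the kiln shelf (nears it faster than 0.4 m/s, a fall of about 10 mm or more) (horizontal distance between border_tile and kiln_shelf below 0.09 m and z of border_tile in the frame of kiln_shelf below 0.02 m and linear speed of border_tile above 0.4 m/s).
It fails at once if the square or hexagonal tile is pushed out of place (distance of any of square_tile, hex_tile from where it was at the start of the episode above 0.03 m).
It also fails if it takes over 152 s, if anything falls off the work surface, if the arm or the gripper's body presses on something with over 40 N, if the wrist force passes 120 N, or if a joint passes its speed limit or range.

## Robot

A 7-joint arm with a two-finger parallel gripper is mounted at the origin on the work surface. World frame = base frame: x ahead of the robot, y to its left, z up, the work surface at z = 0. Lengths are in mm, angles in rad, forces in N, time in s.
With the tool pointing down it reaches from about 400 to 900 mm from the base axis. Payload 5.6 kg.
Tool frame: the origin (TCP) lies midway between the tips of the shut fingers; the grasp point (between the pads) lies 19 mm behind it; z points along the fingers, y is the line along which they close (so a half turn about z gives the same grasp; the last joint's range is limited). The gripper opens to 92 mm and grips with 3 to 60 N. Pads are 20 mm wide; open, the fingers measure 128 mm over their backs; the gripper's body (75 mm by 189 mm) begins 69 mm behind the grasp point.
Start: joints at [-1.203, 0.468, -0.012, 1.603, 0.006, 1.071, -0.056], TCP at [259.613, 595.911, 214.592] pointing down, gripper open.
Joint ranges: [-2.53, 2.53], [-0.31, 2.02], [-1.57, 1.55], [0.28, 2.44], [-1.29, 4.43], [0.15, 1.84], [-2.92, 2.92]. Speed limits (rad/s): [2.57, 2.57, 3.14, 3.14, 3.14, 3.14, 3.14].

## Interface

Orientations are given as a unit quaternion [x, y, z, w].
In Python, from plant import * gives the robot as it stands. Calls block until the motion is done:
- move_pose(position, orientation): joint-space move of the TCP to a pose.
- move_l(position, orientation=None, feed=150): straight line of the TCP; orientation=None keeps the orientation; feed is the mean speed in mm/s.
- move_joints(angles): joint-space move.
- move_gripper(opening): opening from 0.0 (shut) to 1.0 (fully open); the grip force is fixed at half the most; returns when the fingers have stopped.
- pause(seconds).
- inverse_kinematics(position, orientation): joint angles nearest the present ones, or None.
- get_state(): the state.
- snapshot(name): name is "scene" or "top" or "wrist"; returns a dict with "image" (384x512x3 uint8, red, green, blue), "fx", "fy", "cx", "cy" (pixels), "R" (3x3) and "t" (3): a world point X has camera coordinates R X + t; the wrist camera has in their place "tool_from_camera" (4x4, takes a point from camera to tool coordinates, whose origin is the TCP and whose axes are the flange's). Camera axes: x right, y down, z forward; pixel columns grow to the right and rows downward; lengths in mm; the calibration is good to about 2 mm. A picture is of the moment at which its call begins: read the wrist's pose just before it. There is no depth.
A pose or a line that the arm cannot do raises IKError and nothing moves.
- hand_in(): hands the job in; it is judged then, once.
The state is a dict: "time_s": time; "qpos": joint angles; "qd": joint speeds; "joint_torque": joint torques, N m; "position": TCP position; "ee_rot": TCP orientation; "wrist_force": force on the tool from outside, world axes, zero at the start; "moment": the same for the moment, N m; "grip_width": opening from 0.0 (shut) to 1.0 (fully open); "grasp_force": force on a finger pad.
Only numpy, scipy, OpenCV 4.12 (cv2) and the standard library are available. Lean on these libraries where they do the work, as an engineer would, in place of code of your own. Each camera call takes 0.05 s, during which the arm holds its last target. There are 200 camera calls.

## Working session

There is one attempt and no reset: what is moved stays moved. The work goes in short steps, each a Python script; the robot and the scene stay as the last script left them, time stands still between calls to the robot, and variables do not carry over. Pictures are saved under pics/ and viewed, at most 14 in all, crops included, and the job is handed in when it is done.

```bash
ls; mkdir -p pics
python3 - <<'E'
from plant import *
import cv2,pickle
d={}
for n in("scene","top"):
    s=snapshot(n); d[n]=s; cv2.imwrite(f"pics/{n}0.png",s["image"][:,:,::-1])
    print(n,s["fx"],s["fy"],s["cx"],s["cy"],s["R"],s["t"])
pickle.dump(d,open("d0.pkl","wb"))
s=get_state();print(s["ee_rot"],s["position"],s["time_s"],s["wrist_force"])
E
```

```text
pics
scene 425.3777800342191 425.3777800342191 256.36108175115703 189.86687005100492 [[-0.33551288  0.94191273 -0.0152158 ]
 [ 0.68507364  0.23287544 -0.6902486 ]
 [-0.64661056 -0.24201124 -0.72341229]] [ 154.84037735 -288.35145549 1444.01282232]
top 360.8737340417431 360.8737340417431 256.065090726639 197.21473097914068 [[ 1.41056898e-02 -9.99898993e-01  1.74174606e-03]
 [-9.88240433e-01 -1.42064229e-02 -1.52246592e-01]
 [ 1.52255958e-01  4.26279326e-04 -9.88341005e-01]] [ -3.1245718  518.68823853 822.76717761]
[ 2.03988120e-01  9.78973067e-01 -7.56391097e-04 -9.36680792e-05] [259.46020167 595.42427222 213.75979239] 0.1 [-0.2114758   0.59007163  0.14933611]
```

View pics/scene0.png

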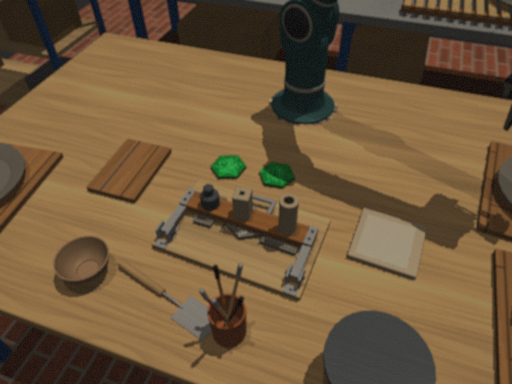

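View pics/top0.png

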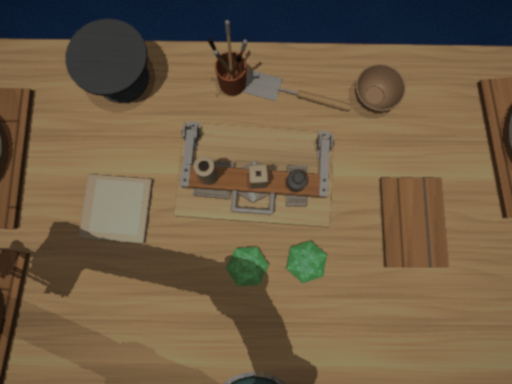

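The top view shows the press around (258,172). On the bar stand the round prop at (205,168), the square prop at (258,174) and the iron weight at (297,179). The empty ware board is at (413,222) and the pale kiln shelf at (117,208). Look-alikes:
- Green hexagons at (248,265) and (306,261), which are not meant.
- Other boards at (10,150), (510,140) and (10,290), which are cut off or carry plates.
- The dark round slab at (108,60).

Next is a close crop of the press.

```bash
cat > cal.py <<'E'
import numpy as np,cv2,pickle
def ray(s,uv,z):
    R=np.array(s["R"]);t=np.array(s["t"]);c=-R.T@t
    d=R.T@np.array([(uv[0]-s["cx"])/s["fx"],(uv[1]-s["cy"])/s["fy"],1.])
    return c+d*(z-c[2])/d[2]
def proj(s,X):
    p=np.array(s["R"])@np.array(X,float)+np.array(s["t"]);return np.array([s["cx"]+s["fx"]*p[0]/p[2],s["cy"]+s["fy"]*p[1]/p[2]])
E
python3 - <<'E'
from cal import *
d=pickle.load(open("d0.pkl","rb"))
a=cv2.resize(d["top"]["image"][115:230,170:345],None,fx=4.5,fy=4.5,interpolation=2)[:,:,::-1]
cv2.imwrite("pics/c_top.png",a)
b=cv2.resize(d["scene"]["image"][175:300,145:335],None,fx=4.2,fy=4.2,interpolation=2)[:,:,::-1]
cv2.imwrite("pics/c_scene.png",b)
E
```

```text
(no output)
```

View pics/c_top.png

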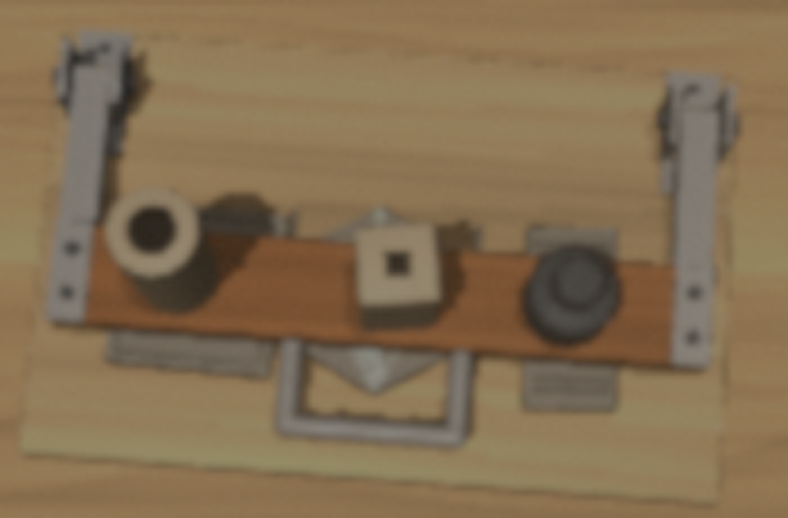

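View pics/c_scene.png

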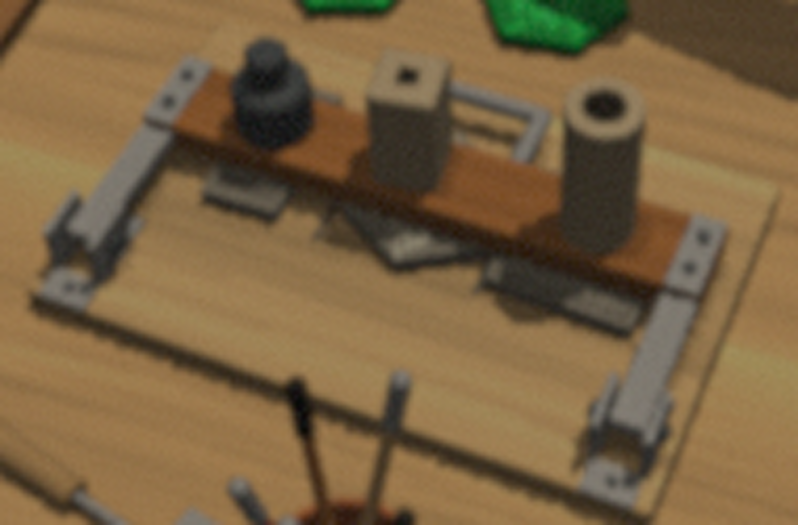

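The crop confirms the choice. The border tile is the oblong one under the iron weight, with its ends at crop (570,238) and (570,385). The hexagon has its vertex at (376,390) and the square tile is at (190,355). Next I compute rough poses.

Run:
```python
from cal import *
from plant import *
d=pickle.load(open("d0.pkl","rb"));T=d["top"];S=d["scene"]
f=lambda u,v,z:ray(T,(170+u/4.5,115+v/4.5),z).round(1)
g=lambda u,v,z:ray(S,(145+u/4.2,175+v/4.2),z).round(1)
print("bed near L/R",f(22,455,18),f(718,502,18))
print("handle",f(280,432,41),f(468,443,41))
print("round top",f(152,229,152),g(603,105,152))
print("square top",f(397,262,127),g(408,75,127))
print("iron top",f(578,276,115),g(266,48,115))
for n,u in (("ware",[(382,178),(440,178),(447,267),(384,268)]),):
    print(n,[ray(T,x,18)[:2].round(1) for x in u])
print("shelf",[ray(T,x,15)[:2].round(1) for x in [(88,175),(152,178),(146,242),(81,236)]])
w=snapshot("wrist");print(w["tool_from_camera"],w["fx"],w["cx"],w["cy"])
```

```text
bed near L/R [472.7 200.9  18. ] [ 452.7 -174.7   18. ]
handle [484.6  60.3  41. ] [480.2 -38.8  41. ]
round top [566.4 115.1 152. ] [567.4 115.7 152. ]
square top [5.579e+02 3.000e-01 1.270e+02] [558.5   1.5 127. ]
iron top [554.9 -88.3 115. ] [554.5 -87.7 115. ]
ware [array([ 574.6, -306.4]), array([ 576.6, -449.9]), array([ 360.4, -452.9]), array([ 355.9, -302.6])]
shelf [array([572.2, 421.9]), array([567. , 262.8]), array([409.4, 268.2]), array([421.6, 426.1])]
[[ 1.33532508e-03 -9.71947859e-01 -2.35192635e-01  6.66035956e+01]
 [ 9.99999105e-01  1.31799153e-03  2.30895145e-04  4.61501975e-01]
 [ 8.55638603e-05 -2.35192733e-01  9.71948749e-01 -1.70365361e+02]
 [ 0.00000000e+00  0.00000000e+00  0.00000000e+00  1.00000000e+00]] 276.2922148416304 252.25781973157987 194.5235700869153
```

```bash
python3 - <<'E'
from cal import *
d=pickle.load(open("d0.pkl","rb"));T=d["top"];im=T["image"]
hsv=cv2.cvtColor(im,cv2.COLOR_RGB2HSV)
def big(m,x0,x1,y0,y1,z):
    k=np.zeros(m.shape,np.uint8);k[y0:y1,x0:x1]=m[y0:y1,x0:x1].astype(np.uint8)
    k=cv2.morphologyEx(cv2.morphologyEx(k,cv2.MORPH_CLOSE,np.ones((5,5))),cv2.MORPH_OPEN,np.ones((5,5)))
    c=max(cv2.findContours(k,0,2)[0],key=cv2.contourArea)[:,0,:]
    P=np.array([ray(T,p,z)[:2] for p in c],np.float32); return cv2.minAreaRect(P)
print(hsv[208,117],hsv[208,60],hsv[200,400],hsv[200,360],hsv[240,430])
print("shelf",big(hsv[:,:,1]<75,70,165,165,252,15))
print("ware",big((hsv[:,:,0]<14)&(hsv[:,:,1]>110),370,460,165,280,18))
f=lambda u,v,z:ray(T,(170+u/4.5,115+v/4.5),z)[:2].round(1)
print("sq corners",[f(*c,127) for c in [(357,233),(433,222),(441,302),(360,306)]])
print("bar edge",f(47,322,52),f(707,368,52))
print("border front corners z30",f(525,408,30),f(615,408,30),"rear",f(527,229,30),f(616,231,30))
print("hex front",f(376,390,30),"rear",f(378,207,30))
E
python3 - <<'E'
from plant import *
import numpy as np
from scipy.spatial.transform import Rotation as Ro
# tool x direction angle
for a in (np.pi,np.pi/2,-np.pi/2,0):
    x=np.array([np.cos(a),np.sin(a),0]);z=np.array([0,0,-1]);q=Ro.from_matrix(np.c_[x,np.cross(z,x),z]).as_quat()
    for p in ((555,-88,58),(566,115,107),(466,-378,26),(492,345,40),(485,10,33),(705,5,215)):
        j=inverse_kinematics(list(p),list(q)); print(round(a,2),p,None if j is None else np.round(j,2))
E
```

```text
[ 24  36 148] [ 18 108 144] [ 14 140 113] [ 17 108 147] [ 13 126 117]
shelf ((490.812255859375, 347.78424072265625), (157.25047302246094, 157.37319946289062), 86.35676574707031)
3.14 (555, -88, 58) [-0.15  0.54  0.32  1.95 -0.26  0.69  1.89]
3.14 (566, 115, 107) [-0.38  0.48  0.16  1.88 -0.1   0.79  1.4 ]
3.14 (466, -378, 26) [ 0.25  0.68  0.51  1.87 -0.48  0.72  2.6 ]
3.14 (492, 345, 40) [-0.65  0.61 -0.02  1.84  0.02  0.69  0.89]
3.14 (485, 10, 33) [-0.22  0.48  0.16  2.13 -0.14  0.54  1.61]
3.14 (705, 5, 215) [-0.22  0.57  0.26  1.47 -0.15  1.13  1.63]
1.57 (555, -88, 58) [-0.3   0.57  0.51  1.96 -0.42  0.72  0.47]
1.57 (566, 115, 107) [-0.61  0.51  0.46  1.89 -0.3   0.81  0.01]
1.57 (466, -378, 26) [ 0.27  0.67  0.48  1.87 -0.45  0.71  1.01]
1.57 (492, 345, 40) [-0.85  0.62  0.24  1.85 -0.22  0.7  -0.48]
1.57 (485, 10, 33) [-0.42  0.5   0.4   2.14 -0.36  0.56  0.24]
1.57 (705, 5, 215) [-0.46  0.62  0.62  1.48 -0.38  1.16  0.23]
-1.57 (555, -88, 58) [-0.77  1.05  1.34  1.98 -1.15  1.18 -2.08]
-1.57 (566, 115, 107) [-0.1   0.49 -0.2   1.86  0.13  0.8   2.77]
-1.57 (466, -378, 26) [-0.2   1.17  1.33  1.9  -1.25  1.23 -1.55]
-1.57 (492, 345, 40) [-0.42  0.64 -0.33  1.82  0.3   0.73  2.23]
-1.57 (485, 10, 33) [-1.02  1.03  1.34  2.17 -1.21  1.1  -2.15]
-1.57 (705, 5, 215) [-0.77  0.94  1.34  1.5  -0.92  1.42 -2.54]
0 (555, -88, 58) [-0.41  0.61  0.67  1.96 -0.55  0.75 -0.99]
0 (566, 115, 107) [-0.73  0.54  0.62  1.9  -0.42  0.83 -1.46]
0 (466, -378, 26) [ 0.12  0.73  0.69  1.88 -0.65  0.77 -0.4 ]
0 (492, 345, 40) [-1.07  0.67  0.55  1.87 -0.49  0.75 -1.82]
0 (485, 10, 33) [-0.56  0.54  0.58  2.15 -0.52  0.59 -1.18]
0 (705, 5, 215) [-0.52  0.64  0.72  1.49 -0.44  1.18 -1.29]Traceback (most recent call last):
  File "<stdin>", line 11, in <module>
  File "<stdin>", line 7, in big
ValueError: max() iterable argument is empty
```

Run:
```python
from cal import *
d=pickle.load(open("d0.pkl","rb"));T=d["top"];im=T["image"]
hsv=cv2.cvtColor(im,cv2.COLOR_RGB2HSV)
k=np.zeros(im.shape[:2],np.uint8);k[165:280,370:460]=((hsv[:,:,2]<132))[165:280,370:460]
k=cv2.morphologyEx(cv2.morphologyEx(k,2+1,np.ones((5,5))),2,np.ones((5,5)))
c=max(cv2.findContours(k,0,2)[0],key=cv2.contourArea)[:,0,:]
print("ware",cv2.minAreaRect(np.array([ray(T,p,18)[:2] for p in c],np.float32)))
f=lambda u,v,z:ray(T,(170+u/4.5,115+v/4.5),z)[:2].round(1)
print("sq corners",[f(*c,127) for c in [(357,233),(433,222),(441,302),(360,306)]])
print("bar edge",f(47,322,52),f(707,368,52))
print("border front corners z30",f(525,408,30),f(615,408,30),"rear",f(527,229,30),f(616,231,30))
print("hex front",f(376,390,30),"rear",f(378,207,30))
```

```text
ware ((469.9889831542969, -376.9078674316406), (221.32803344726562, 159.74705505371094), 0.8044378757476807)
sq corners [array([572. ,  19.8]), array([577.9, -16.9]), array([538.6, -21.1]), array([536.1,  17.8])]
bar edge [539.7 183.5] [ 520.2 -163.2]
border front corners z30 [500.6 -69.7] [ 501.3 -117.9] rear [598.9 -70.7] [ 598.5 -119.2]
hex front [509.2  10.2] rear [610.1  10.6]
```

```bash
cat > h.py <<'E'
from plant import *
import numpy as np
from scipy.spatial.transform import Rotation as Ro
PI=np.pi
def Q(a):  # tool down, tool x at world angle a
    x=np.array([np.cos(a),np.sin(a),0]);z=np.array([0,0,-1.]);return list(Ro.from_matrix(np.c_[x,np.cross(z,x),z]).as_quat())
# name: (x,y on bar, angle, TCP height above foot, x,y on board)
W={"iron":(554.7,-88.0,PI/2-.054,8,538,-377),"square":(558.2,.9,PI/2+.09,32,468,-377),"round":(566.9,115.4,PI/2-.054,48,398,-377)}
def rep(m=""):
    s=get_state();print(m,"t%.1f"%s["time_s"],np.round(s["position"],1),"w%.1f"%(s["grip_width"]*92),"g%.1f"%s["grasp_force"],"F",np.round(s["wrist_force"],1));return s
def pick(x,y,z,a,up,wide=1.0):
    move_gripper(wide); move_pose([x,y,z+up],Q(a)); move_l([x,y,z],feed=200); move_gripper(0.0); rep("grip"); move_l([x,y,z+up],feed=200)
def put(x,y,z,a,up,wide=1.0):
    move_pose([x,y,z+up],Q(a)); move_l([x,y,z+15],feed=200); move_l([x,y,z],feed=40); rep("down"); move_gripper(wide); move_l([x,y,z+up],feed=200)
E
python3 - <<'E'
from h import *
x,y,a,h,bx,by=W["iron"]
move_gripper(1.0);move_pose([x,y,220],Q(a));rep("above")
pick(x,y,52+h,a,110); put(bx,by,18.5+h,PI,110); rep()
import cv2
cv2.imwrite("pics/s1.png",snapshot("scene")["image"][:,:,::-1])
E
```

```text
above t3.0 [555.  -86.8 219.8] w91.8 g0.0 F [-0.8 -0.6  0.8]
grip t5.0 [555.4 -88.1  60.2] w47.0 g30.0 F [ 2.2  0.8 -0.5]
down t8.5 [ 537.9 -377.    26.4] w47.0 g30.0 F [ 0.4 -0.6 -5.1]
 t10.0 [ 537.5 -376.4  135.6] w92.3 g0.0 F [-0.8  0.8 -0.4]
```

View pics/s1.png

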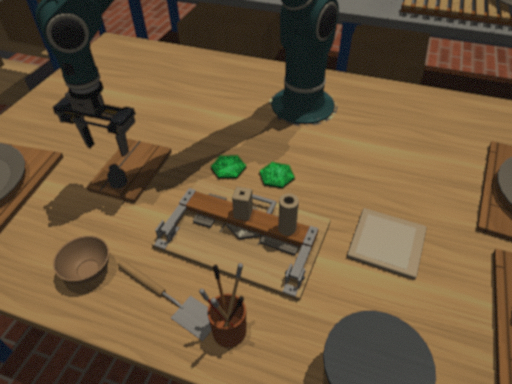

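The iron weight stands on the board at (118,178), and the two props are untouched on the bar. I go on with the square and round props.

Run:
```python
from h import *
import cv2
for n in ("square","round"):
    x,y,a,h,bx,by=W[n]
    pick(x,y,52+h,a,110); put(bx,by,18.5+h,PI,110)
# go look at the press from above with the wrist camera
move_pose([500,10,300],Q(PI));pause(.3);rep("look")
import pickle
s=get_state();w=snapshot("wrist");pickle.dump((s,w),open("w1.pkl","wb"))
a=cv2.resize(w["image"],(400,300));T=snapshot("top")["image"]
b=cv2.resize(T[165:285,350:510],(400,300))
cv2.imwrite("pics/w1.png",np.hstack([a,b])[:,:,::-1])
```

```text
grip t13.6 [558.6   0.9  84.1] w40.1 g30.0 F [ 1.5 -0.1  0.9]
down t17.3 [ 467.9 -377.    50.5] w39.8 g30.0 F [ 0.2 -0.7 -2.3]
grip t22.7 [567.6 115.4 100.3] w43.6 g30.0 F [1.4 0.3 0.9]
down t26.7 [ 397.9 -377.    66.4] w44.3 g30.0 F [ 0.4  0.6 -3.6]
look t30.1 [500.    9.4 299.9] w92.6 g0.0 F [ 0.1 -0.4 -0.7]
```

View pics/w1.png

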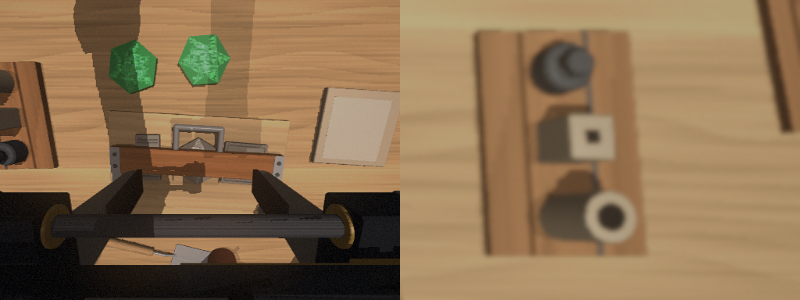

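The three weights stand upright on the ware board, at (565,62), (592,137) and (605,217) in the right half of the picture. Now I lift the bar.

```bash
cat >> h.py <<'E'
C=np.array([582.2,7.0]);ex=np.array([.9985,-.054]);ey=np.array([.054,.9985]);AB=PI/2-.054
def rod(th,dz=-9):
    p=C+ex*(85-182*np.cos(th)); return [p[0],p[1],41+182*np.sin(th)+dz]
E
python3 - <<'E'
from h import *
import cv2,pickle
move_gripper(.43); p=rod(0); move_pose([p[0],p[1],130],Q(AB)); move_l(p,feed=150); move_gripper(0.0); s=rep("rod")
if s["grip_width"]*92>9:
    for i,th in enumerate(np.linspace(0,1.76,13)[1:]):
        move_l(rod(th),feed=100)
        if i%3==2: rep("%.2f"%th)
    move_gripper(.43); pause(.3); rep("rel")
    p=rod(1.76); move_l([p[0],p[1],p[2]+60],feed=150)
    move_pose([430,-60,300],Q(PI)); pause(.3)
    s=get_state();w=snapshot("wrist");T=snapshot("top");pickle.dump((s,w,T),open("w2.pkl","wb"))
    b=cv2.resize(T["image"][100:240,165:352],(400,300));a=cv2.resize(w["image"],(400,300))
    cv2.imwrite("pics/w2.png",np.hstack([a,b])[:,:,::-1]); rep()
E
```

```text
rod t33.7 [489.1  12.3  33.1] w10.8 g30.0 F [ 6.2  1.3 -2.1]
0.44 t35.0 [507.4  11.  110.9] w11.0 g30.0 F [11.  -0.7 -8.8]
0.88 t36.2 [552.4   8.4 171.7] w11.0 g30.0 F [  6.   -0.3 -11.3]
1.32 t37.5 [622.2   4.3 209.6] w10.8 g30.0 F [-3.3 -0.8  7.6]
1.76 t38.7 [ 7.018e+02 -3.000e-01  2.112e+02] w11.0 g30.0 F [-0.1 -2.4  3.9]
rel t39.6 [7.013e+02 5.000e-01 2.108e+02] w39.5 g0.0 F [0.5 0.8 0.8]
 t41.9 [430.1 -60.  299.9] w39.4 g0.0 F [ 0.4 -0.5  0.1]
```

View pics/w2.png

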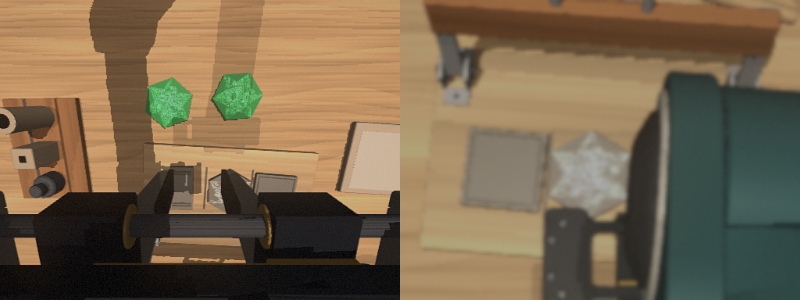

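The bar leans back (right picture, (600,25)), and the square tile (507,168) and the hexagon (590,172) have not moved. The arm hides the border tile, so I move it aside and measure.

Run:
```python
from h import *
from cal import *
move_pose([450,330,300],Q(PI)); T=snapshot("top"); rep()
pickle.dump(T,open("t3.pkl","wb"))
hsv=cv2.cvtColor(T["image"],cv2.COLOR_RGB2HSV)
m=(hsv[:,:,1]<75).astype(np.uint8); k=np.zeros_like(m); k[145:215,175:335]=m[145:215,175:335]
k=cv2.morphologyEx(k,cv2.MORPH_OPEN,np.ones((3,3)))
for c in cv2.findContours(k,0,2)[0]:
    if cv2.contourArea(c)>100:
        print(c.reshape(-1,2).mean(0).round(),cv2.minAreaRect(np.array([ray(T,p,30)[:2] for p in c[:,0,:]],np.float32)))
o=T["image"].copy();o[k>0,0]=255
cv2.imwrite("pics/t3.png",np.vstack([cv2.resize(x[125:225,170:345],(525,300)) for x in(T["image"],o)])[:,:,::-1])
```

```text
t43.4 [450.9 328.3 300.2] w39.3 g0.0 F [-0.7  0.6  0.4]
[292. 191.] ((550.8049926757812, -92.47830200195312), (48.357181549072266, 97.37317657470703), 89.60107421875)
[240. 180.] ((563.9935302734375, 59.52859115600586), (186.60122680664062, 99.66941833496094), 85.68511962890625)
```

View pics/t3.png

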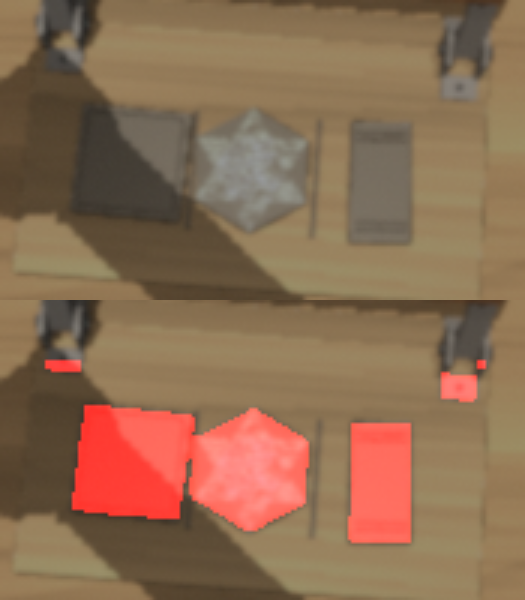

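The mask gives the border tile alone, centred at (551,-93) with its long side along world x. A thin rib shows between it and the hexagon, so I use a narrow opening.

Run:
```python
from h import *
from cal import *
move_gripper(.65); move_pose([551,-95,130],Q(PI)); move_l([551,-95,45],feed=150); rep("pre"); move_l([551,-95,21],feed=60); rep("at"); move_gripper(0.0); s=rep("grip")
if 40<s["grip_width"]*92<58:
    move_l([551,-95,130],feed=100); rep("up")
    move_pose([491,347,110],Q(PI)); move_l([491,347,30],feed=100); move_l([491,347,18.6],feed=25); rep("down")
    move_gripper(.7); pause(.3); move_l([491,347,120],feed=120); move_pose([430,100,250],Q(PI)); rep()
    T=snapshot("top");S=snapshot("scene");pickle.dump((T,S),open("t4.pkl","wb"))
    cv2.imwrite("pics/t4.png",np.hstack([cv2.resize(T["image"][160:260,65:185],(360,300)),cv2.resize(S["image"][185:300,325:450],(360,300))])[:,:,::-1])
```

```text
pre t46.3 [551.6 -95.   45.5] w59.9 g0.0 F [-0.7 -0.7  0.5]
at t46.8 [550.8 -95.1  20.7] w59.7 g0.0 F [ 0.3 -0.1  0.5]
grip t47.1 [551.2 -95.   21.2] w49.8 g30.0 F [ 0.3 -0.2 -0.8]
up t48.4 [550.5 -94.9 129.3] w49.7 g30.0 F [ 0.1  0.9 -1.2]
down t51.6 [491.  346.9  18.5] w49.7 g30.0 F [-0.2  0.6 -0.4]
 t54.4 [430.2 101.1 249.6] w64.4 g0.0 F [0.4 0.4 0.1]
```

View pics/t4.png

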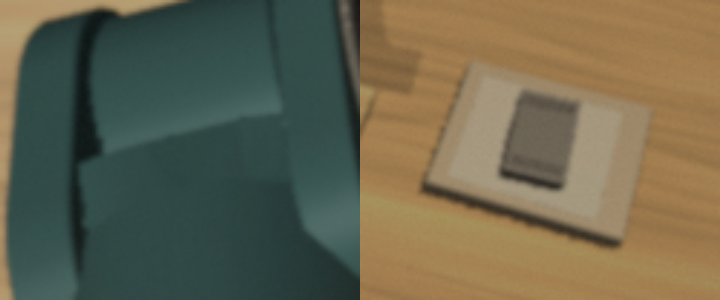

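Run:
```python
from cal import *
T,S=pickle.load(open("t4.pkl","rb"))
g=lambda u,v,z:ray(S,(325+(u-360)/2.88,185+v/2.609),z)[:2]
a=np.array([g(*c,15) for c in[(472,60),(652,107),(620,236),(427,183)]]);b=np.array([g(*c,27) for c in[(525,90),(580,100),(562,182),(501,172)]])
print(a.round(),a.mean(0),b.round(),b.mean(0))
```

```text
[[410. 277.]
 [420. 434.]
 [575. 421.]
 [569. 268.]] [493.38584946 350.09224299] [[445. 327.]
 [442. 373.]
 [542. 370.]
 [547. 322.]] [493.63261552 348.0277807 ]
```

The tile lies on the middle of the shelf, 2 mm off by my measurement. Now I lower the bar.

Run:
```python
from h import *
from cal import *
C+=ex*2
move_gripper(.43); p=rod(1.8); move_pose([p[0],p[1],p[2]+60],Q(AB)); move_l(p,feed=120); rep("at"); move_gripper(0.0); s=rep("rod")
if s["grip_width"]*92>9:
    for i,th in enumerate(np.linspace(1.8,.1,13)[1:]):
        move_l(rod(th),feed=90)
        if i%3==2: rep("%.2f"%th)
    for th in (.05,.02,0,-.005): move_l(rod(th),feed=40); rep("%.3f"%th)
    pause(.3); move_gripper(.43); pause(.4); rep("rel")
    p=rod(0); move_l([p[0],p[1],140],feed=150); move_pose([400,200,250],Q(PI)); rep()
    T=snapshot("top");S=snapshot("scene");pickle.dump((T,S),open("t5.pkl","wb"))
    cv2.imwrite("pics/t5.png",np.hstack([cv2.resize(T["image"][110:235,165:345],(400,300)),cv2.resize(S["image"][175:300,145:335],(400,300))])[:,:,::-1])
```

```text
at t56.8 [7.106e+02 1.000e-01 2.100e+02] w39.8 g0.0 F [0.7 0.3 0.1]
rod t57.3 [710.8  -0.  209.8] w11.2 g30.0 F [1.1 0.1 2. ]
1.38 t58.6 [633.6   4.6 210.1] w11.2 g30.0 F [1.1 1.3 1.3]
0.95 t59.9 [563.7   8.4 180.1] w11.0 g30.0 F [ 2.6  3.6 -4.5]
0.53 t61.2 [512.5  10.9 123. ] w11.1 g30.0 F [ 3.4  3.7 -4. ]
0.10 t62.5 [489.7  11.9  49.7] w10.7 g30.0 F [ 4.8  4.8 -2.3]
0.050 t62.9 [489.2  12.   40.9] w11.1 g30.0 F [ 5.3  5.1 -0.6]
0.020 t63.2 [489.1  12.   35.4] w10.7 g30.0 F [ 4.7  4.6 -1.3]
0.000 t63.5 [489.1  11.8  33.1] w10.9 g30.0 F [-0.1  3.6 15. ]
-0.005 t63.7 [489.1  11.8  33. ] w11.0 g30.0 F [-3.1  4.  26.5]
rel t65.0 [487.4  12.1  31.1] w39.6 g0.0 F [-0.4 -0.2 -0.6]
 t66.8 [400.  199.1 249.2] w39.7 g0.0 F [0.3 0.1 1.2]
```

View pics/t5.png

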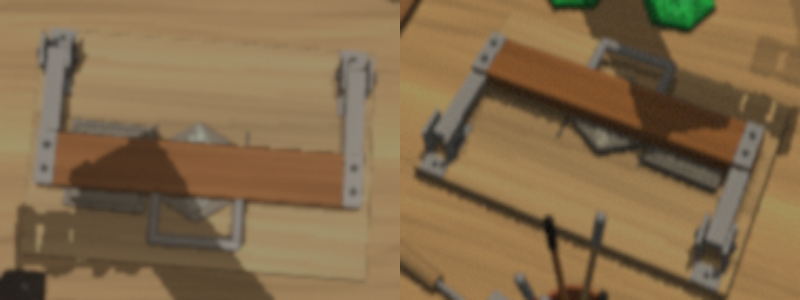

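The bar is shut on the square tile and the hexagon, and the bed is clear where the border tile lay. Next, the weights go back.

Run:
```python
from h import *
from cal import *
for n in ("round","square","iron"):
    x,y,a,h,bx,by=W[n]
    pick(bx,by,18.5+h,PI,115); put(x,y,52.4+h,a,115)
move_pose([420,300,280],Q(PI)); rep()
T=snapshot("top");S=snapshot("scene")
for nm,f,g,z in(("round",(152,229),(603,105),152),):pass
cv2.imwrite("pics/t6.png",np.hstack([cv2.resize(T["image"][115:230,170:345],(400,263)),cv2.resize(S["image"][175:300,145:335],(400,263))])[:,:,::-1])
d=pickle.load(open("d0.pkl","rb"))
# shift of the tops since the start, by template matching against the first pictures
for nm,(u,v),r in(("round",(204,166),8),("square",(258,173),9),("iron",(298,177),9)):
    t=d["top"]["image"][v-r:v+r,u-r:u+r]; m=cv2.matchTemplate(T["image"][v-r-8:v+r+8,u-r-8:u+r+8],t,cv2.TM_CCOEFF_NORMED)
    _,s,_,l=cv2.minMaxLoc(m);print(nm,"px shift",l[0]-8,l[1]-8,round(s,2))
```

```text
grip t71.4 [ 398.  -376.9   66.6] w43.6 g30.0 F [-0.3  0.5  1.1]
down t75.5 [567.  115.6 100.6] w43.6 g30.0 F [-0.3  0.6 -0.6]
grip t80.9 [ 468.  -377.    50.5] w39.8 g30.0 F [-0.4 -0.   1.1]
down t84.7 [558.4   1.1  84.5] w40.1 g30.0 F [ 1.2  1.6 -1.1]
grip t89.8 [ 538.  -377.    26.6] w46.9 g30.0 F [-0.7  0.8  1.2]
down t93.3 [554.9 -87.7  60.6] w47.1 g30.0 F [-1.3  1.7 -1.9]
 t96.4 [420.8 298.7 279.7] w91.9 g0.0 F [ 0.3 -0.   0.5]
round px shift 0 1 1.0
square px shift 0 1 0.99
iron px shift 0 1 0.94
```

View pics/t6.png

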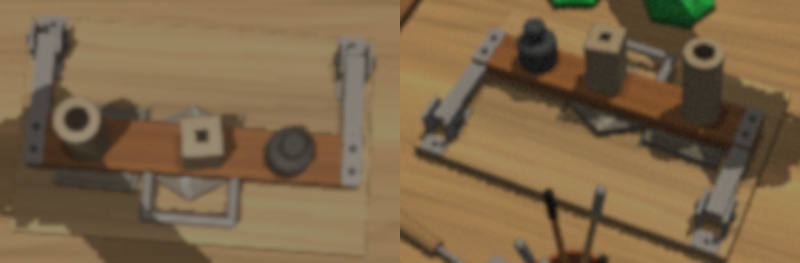

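All three weights stand upright on the bar within about one pixel (2.5 mm) of where they stood at the start. The bar is shut and the robot is clear.

```bash
python3 -c "
from plant import *
print(hand_in())"
```

```text
the job is handed in; nothing more can be done
None
```

The job is handed in at about 96 s of the 152 s allowed: the border tile lies about 2 mm off the kiln shelf's centre, the bar is shut on the other two tiles, and each weight stands upright within about 3 mm of its original spot, all by my own camera measurements, as `hand_in()` gave no verdict.

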